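# Find the thread hand of a grinding-wheel nut and back it off

## Task

The nut that clamps the larger of the two grinding wheels has to be loosened for a wheel change, but nobody noted whether its thread is left- or right-handed. Take it by its bar and try it both ways: turn it in the direction in which it tightens until it binds, then turn it the other way and back it off about a sixth of a turn, and let go. Leave the nut of the smaller wheel as it is.

Things in the scene. Friction and masses are not known exactly. Their poses are not given: they have to be found in the camera images.
- large_grip (a point): centre of the steel bar across the top of the larger wheel's nut. Bar 64 mm long (x axis), 14 thick (y), 28 tall (z up); turns with the nut about the vertical through this point. Under it: hex nut 36 mm wide, 21 tall; flange 68 mm wide, top 35 mm below this point; grey wheel 180 mm wide, 20 thick, top 40 mm below this point and 70 above the table. The hub is bolted down.
- large_nut (a joint): turn of the larger wheel's nut in rad, growing clockwise seen from above; it stays where left (about 0.1 N m friction). From its start it binds dead after 7 to 14 degrees in its tightening direction and turns evenly for 85 degrees or more in the other; which is which is for you to find out.
- small_grip (a point): the same point on the nut of the smaller wheel (wheel 116 mm across, grey too; nut, bar and heights are the same). To be left alone.
- small_nut (a joint): angle of the nut on the smaller wheel in rad, growing as it turns clockwise seen from above. To be left alone.
Things that resemble listed ones, but are neither listed nor needed, are in the scene too. What is shaped like the part that bears large_grip but brown, red or yellow is not meant.

How it is judged (in metres and radians):
On the way, in this order (a step that is already met when the one before it is completed fails the run):
1. the larger wheel's nut has been tried in its tightening direction until it binds (value of joint large_nut below -0.1 rad), for 0.1 s.
2. it has then been backed off in the loosening direction (value of joint large_nut above 0.7 rad), for 0.1 s.
At the end, for the whole second after the job is handed in: the larger wheel's nut stands still, backed off in its loosening direction by at least 49 degrees from where it binds (35 to 42 degrees from its start); the smaller wheel's nut is where it was (within about 6 degrees) (value of joint large_nut above 0.7 rad and velocity of joint large_nut between -0.1 and 0.1 rad/s and value of joint small_nut between -0.25 and 0.12 rad); the robot touches nothing.
It fails at once if the smaller wheel's nut is turned (value of joint small_nut below -0.25 rad or value of joint small_nut above 0.12 rad).
It also fails if it takes over 32 s, if anything falls off the work surface, if the arm or the gripper's body presses on something with over 40 N, if the wrist force passes 120 N, or if a joint passes its speed limit or range.

## Robot

A 6-joint arm with a two-finger parallel gripper is mounted at the origin on the work surface. World frame = base frame: x ahead of the robot, y to its left, z up, the work surface at z = 0. Lengths are in mm, angles in rad, forces in N, time in s.
With the tool pointing down it reaches from about 400 to 825 mm from the base axis. Payload 7 kg.
Tool frame: the origin (TCP) lies at the very end of the fingers, on their centre line; the grasp point (between the pads) lies bot.pinch_z behind it (bot.pinch_z is the distance from the TCP to the grasp point, in mm); x points along the fingers, y is the direction in which the jaws open and shut, and the axes are right-handed (so a half turn about x gives the same grasp; the last joint's range is limited). The gripper opens to 85 mm and grips with 20 to 120 N. Pads are 22 mm wide; open, the fingers measure 114 mm over their backs; the gripper's body (76 mm by 85 mm) begins 54 mm behind the grasp point. The pads swing forward as they close: fully open they stand 13 mm farther back than shut.
Start: joints at [1.504, 0.359, 0.012, 0, -1.224, -0.288], TCP at [234.504, 632.932, 231.302] pointing down, gripper open.
Joint ranges: [-3.07, 3.07], [-1.43, 2.12], [-1.02, 1.25], [-3.03, 1.67], [-3.05, -0], [-3.03, 3.03]. Speed limits (rad/s): [2.39, 2.39, 3.01, 3.14, 3.14, 3.14].

## Interface

Orientations are given as [roll, pitch, yaw] about the fixed x, y, z axes, in that order (R = Rz(yaw) Ry(pitch) Rx(roll)).
In Python, from bench import bot gives the robot as it stands.
- The arm moves only by the shell command python3 -m handwheel 'ROWS' [OPENING]. ROWS is JSON, a list of rows, each an object of numbers: "dx", "dy", "dz": the shift along the world's x, y, z in m; "turn": the turn about the world's z in degrees. A call has exactly 10 rows; each row is the pose to reach, as a shift and turn from the pose measured when the call began; what a row does not reach only later rows make up. A row lasts 1/8 s, in which the tool goes at most 62.5 mm and 10.7 degrees, less where a joint would pass 70% of its speed; a pose out of reach is approached as far as the arm can. A call with a gripper value outside its range is refused whole. OPENING is the finger opening in m, from 0 to 0.0854, set as the call begins (- or left out, the last holds). The fingers move at their own pace and stop on an object; the grip force is fixed at half the most. Time passes only in rows, so rows that repeat a pose let the fingers close, or fill a call up. It gives the time, the measured TCP pose, the force and the opening at its end, in the units of the state.
- bot.observe(): the state, without advancing time (a new reading comes with each control period).
- bot.grab_frame(name): name is "side" or "top" or "wrist"; returns a dict with "frame" (480x640x3 uint8, blue, green, red), "fx", "fy", "cx", "cy" (pixels), "world_to_cam" (4x4, takes a point from world to camera coordinates). Camera axes: x right, y down, z forward; pixel columns grow to the right and rows downward; lengths in mm; the calibration is good to about 2 mm. A picture is of the moment at which its call begins. There is no depth.
- bot.sign_off(): hands the job in, once; it reports no verdict.
Trained networks look in a picture, given as the dict that the camera call returned (one of the last four; its "shot" number tells which), for a name from the list of things; names that differ only in an ending like _2 or _b are one class to them, and where a whole thing is asked for, a point or a joint stands for the part that bears it (a point fixed in the world has none). Each returns a list of dicts, best first, with "conf" (0 to 1); they miss things now and then, are a little off and sometimes report something else, mostly with a low value. They report only what shows in the picture. A call takes as long as a camera call. They do not tell look-alikes from the thing itself.
- bot.spot_in(picture, thing): "position" ([x, y, z] in mm, in world coordinates, good to about 4 mm: the middle of the surface that is visible of it).
- bot.masks_of(picture, thing): "mask" (480x640 bool, what is visible of it).
- bot.spot_point(picture, thing): "position" ([x, y, z] in mm, in world coordinates, good to about 4 mm: a listed point, or the origin of a listed thing).
The state is a dict: "clock": time; "qpos": joint angles; "qd": joint speeds; "joint_efforts": joint torques, N m; "eef_pos": TCP position; "orientation": TCP orientation; "ft_force": force on the tool from outside, world axes, zero at the start; "torque": the same for the moment, N m; "opening": finger opening in mm.
Only numpy, scipy, OpenCV 4.12 (cv2) and the standard library are available. Lean on these libraries where they do the work, as an engineer would, in place of code of your own. Each camera call takes 0.05 s, during which the arm holds its last target. There are 200 camera calls.

## Working session

There is one attempt and no reset: what is moved stays moved. The work goes in short steps, Python scripts to look and compute and a shell command to move; the robot and the scene stay as the last step left them, time stands still between calls to the robot, and variables do not carry over. Pictures are saved under pics/ and viewed, about 8 in all and at most 12, crops included, and the job is handed in when it is done.

```bash
mkdir -p pics; python3 - <<'E'
from bench import bot
import cv2, numpy as np
s=bot.observe(); print({k:np.round(v,3).tolist() for k,v in s.items()}, bot.pinch_z)
for n in ("top","side"):
    p=bot.grab_frame(n); im=p["frame"].copy()
    for t in ("large_grip","small_grip"):
        for d in bot.spot_point(p,t):
            x=np.append(d["position"],1); c=(p["world_to_cam"]@x)[:3]
            u,v=p["fx"]*c[0]/c[2]+p["cx"],p["fy"]*c[1]/c[2]+p["cy"]
            print(n,t,round(d["conf"],2),np.round(d["position"],1),round(u),round(v))
    cv2.imwrite(f"pics/{n}1.png",im)
E
```

```text
{'clock': 0.0, 'qpos': [1.504, 0.359, 0.011, -0.0, -1.224, -0.288], 'qd': [0.001, 0.001, -0.001, -0.001, 0.001, 0.001], 'joint_efforts': [-0.0, -58.331, 29.344, 6.937, -0.006, 0.0], 'eef_pos': [234.346, 632.532, 230.383], 'orientation': [1.654, 1.569, -1.842], 'ft_force': [0.54, -0.899, 0.628], 'torque': [-0.039, 0.039, -0.002], 'opening': 85.475} 18.700000000000003
top large_grip 0.87 [ 277.3 -463.8  110.6] 476 317
top large_grip 0.68 [281.6 214.3 104.5] 148 306
top large_grip 0.66 [ 579.1 -166.7  107.2] 337 171
top large_grip 0.63 [ 334.1 -189.   109.7] 345 286
top small_grip 0.97 [492.  198.8 107.7] 162 205
side large_grip 0.98 [277.4 217.6 108.6] 398 388
side large_grip 0.96 [ 578.6 -166.   110.1] 253 218
side large_grip 0.91 [ 336.8 -190.8  109.3] 367 220
side large_grip 0.81 [ 281.  -468.8  111.5] 392 159
side small_grip 0.6 [500.4 203.5 106.3] 247 365
```

View pics/top1.png

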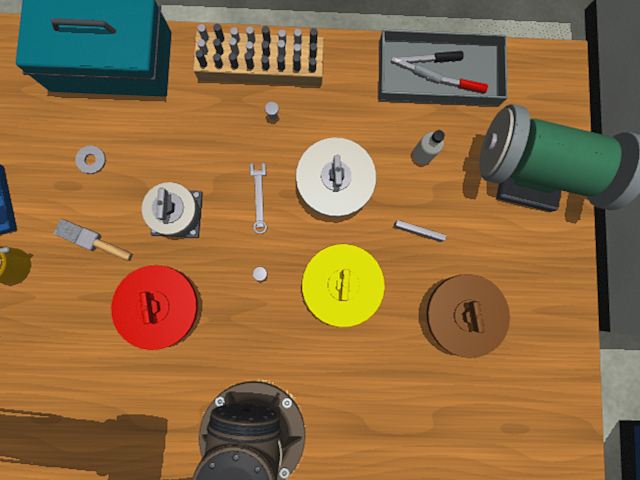

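View pics/side1.png

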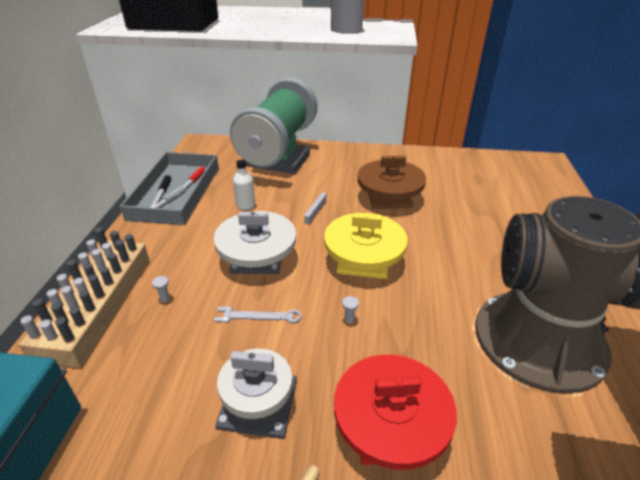

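The top picture shows the larger grey wheel at about (336,176) with its bar at (337,172), nearly along world x. The small grey wheel is at (168,210). The red, yellow and brown wheels are decoys. In the side view the large bar is at (253,220). large_grip is therefore near (579,-166,109). I'm moving over it now.

```bash
python3 -m handwheel '[{"dx":0.02,"dy":-0.05,"dz":0.02,"turn":2},{"dx":0.04,"dy":-0.1,"dz":0.04,"turn":4},{"dx":0.06,"dy":-0.15,"dz":0.04,"turn":6},{"dx":0.08,"dy":-0.2,"dz":0.04,"turn":8},{"dx":0.1,"dy":-0.25,"dz":0.04,"turn":10},{"dx":0.12,"dy":-0.3,"dz":0.04,"turn":12},{"dx":0.14,"dy":-0.35,"dz":0.04,"turn":14},{"dx":0.16,"dy":-0.4,"dz":0.04,"turn":16},{"dx":0.18,"dy":-0.45,"dz":0.04,"turn":18},{"dx":0.2,"dy":-0.5,"dz":0.04,"turn":20}]' 0.085
python3 -m handwheel '[{"dx":0.02,"dy":-0.05},{"dx":0.04,"dy":-0.1},{"dx":0.06,"dy":-0.15},{"dx":0.08,"dy":-0.2},{"dx":0.1,"dy":-0.25},{"dx":0.12,"dy":-0.28},{"dx":0.14,"dy":-0.3},{"dx":0.14,"dy":-0.3},{"dx":0.14,"dy":-0.3},{"dx":0.14,"dy":-0.3}]'
cat > h.py <<'E'
from bench import bot
import cv2, numpy as np
from scipy.spatial.transform import Rotation as R
def proj(p,x):
    c=(p["world_to_cam"]@np.append(x,1))[:3]; return np.array([p["fx"]*c[0]/c[2]+p["cx"],p["fy"]*c[1]/c[2]+p["cy"]])
def back(p,uv,z):
    M=np.linalg.inv(p["world_to_cam"]); d=M[:3,:3]@[(uv[0]-p["cx"])/p["fx"],(uv[1]-p["cy"])/p["fy"],1]; o=M[:3,3]
    return o+d*(z-o[2])/d[2]
def yaw_y(s):
    y=R.from_euler("xyz",s["orientation"]).as_matrix()[:,1]; return np.degrees(np.arctan2(y[1],y[0]))
E
python3 - <<'E'
from h import *
s=bot.observe(); print(np.round(s["eef_pos"],1),yaw_y(s),np.round(s["qpos"],2))
p=bot.grab_frame("wrist"); cv2.imwrite("pics/w1.png",p["frame"])
for d in bot.spot_point(p,"large_grip"): print(d["conf"],np.round(d["position"],1),proj(p,d["position"]).round())
for d in bot.masks_of(p,"large_grip"):
    print(d["conf"],d["mask"].sum(),cv2.minAreaRect(np.argwhere(d["mask"])[:,::-1].astype(np.float32)))
print(np.linalg.inv(p["world_to_cam"])[:3,3])
E
```

```text
clock: 1.55
eef_pos: [434.8, 131.2, 271.4]
orientation: [-2.963, 1.57, 0.175]
ft_force: [1.5, 0.6, -0.1]
opening: 84.8
[434.8 131.2 271.4] -90.23817780097602 [ 0.73 -0.04 -0.38  0.   -1.23  0.84]
0.76 [284.1 214.8 107.1] [231. 373.]
0.57 2049 ((228.59771728515625, 379.04815673828125), (41.34197998046875, 71.6418228149414), 12.200469017028809)
0.45 209 ((634.0, 305.5), (25.0, 10.0), 90.0)
[510.74617681 132.21288501 413.33742082]$[0]: bad value
```

The second move was refused: each row has to give all four numbers.

```bash
python3 -m handwheel '[{"dx":0.02,"dy":-0.05,"dz":0,"turn":0},{"dx":0.04,"dy":-0.1,"dz":0,"turn":0},{"dx":0.06,"dy":-0.15,"dz":0,"turn":0},{"dx":0.08,"dy":-0.2,"dz":0,"turn":0},{"dx":0.1,"dy":-0.25,"dz":0,"turn":0},{"dx":0.12,"dy":-0.28,"dz":0,"turn":0},{"dx":0.14,"dy":-0.3,"dz":0,"turn":0},{"dx":0.14,"dy":-0.3,"dz":0,"turn":0},{"dx":0.14,"dy":-0.3,"dz":0,"turn":0},{"dx":0.14,"dy":-0.3,"dz":0,"turn":0}]'
cat > look.py <<'E'
from h import *
import sys
s=bot.observe(); print(s["clock"],np.round(s["eef_pos"],1),yaw_y(s),np.round(s["qpos"],2))
p=bot.grab_frame("wrist"); cv2.imwrite(f"pics/{sys.argv[1]}.png",p["frame"])
for d in bot.spot_point(p,"large_grip"): print(d["conf"],np.round(d["position"],1),proj(p,d["position"]).round())
for d in bot.masks_of(p,"large_grip"):
    print(d["conf"],d["mask"].sum(),cv2.minAreaRect(np.argwhere(d["mask"])[:,::-1].astype(np.float32)))
np.savez(f"{sys.argv[1]}.npz",**p)
E
python3 look.py w2
```

```text
clock: 2.95
eef_pos: [574.7, -168.4, 271.5]
orientation: [2.843, 1.57, -0.308]
ft_force: [0.0, 0.2, 0.5]
opening: 85.0
2.95 [ 574.7 -168.4  271.5] -90.50154304846578 [ 0.04  0.21 -0.1   0.   -1.26  1.52]
0.64 [ 579.2 -163.1  112.2] [313. 212.]
0.91 2001 ((316.5, 212.0), (82.0, 37.0), 90.0)
0.76 537 ((338.2016296386719, 418.9819641113281), (20.5562801361084, 31.664688110351562), 76.75948333740234)
```

View pics/w2.png

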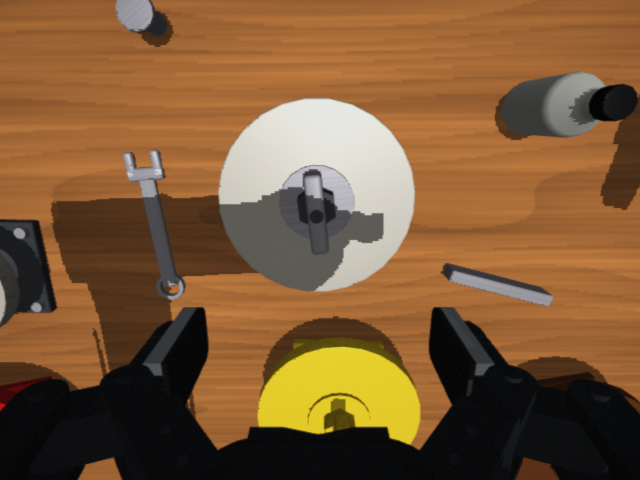

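The wrist picture shows the bar on the large grey wheel running from about (311,172) to (319,252), and the fingers spread left and right of it. I'll zoom in to get its angle.

```bash
python3 - <<'E'
from h import *
im=cv2.imread("pics/w2.png")[150:270,250:390]
cv2.imwrite("pics/w2c.png",cv2.resize(im,None,fx=5,fy=5,interpolation=cv2.INTER_CUBIC))
p=dict(np.load("w2.npz"))
for z in (124,110):
  a,b=back(p,(312.5,171),z),back(p,(319.5,253),z); print(z,a,b,np.linalg.norm(a-b))
E
```

```text
124 [ 613.41815063 -163.13890336  124.        ] [ 548.37024079 -167.88474681  124.        ] 65.22080652860411
110 [ 611.61570904 -162.92138358  110.        ] [ 543.42079006 -167.89683029  110.        ] 68.3761803822196
```

View pics/w2c.png

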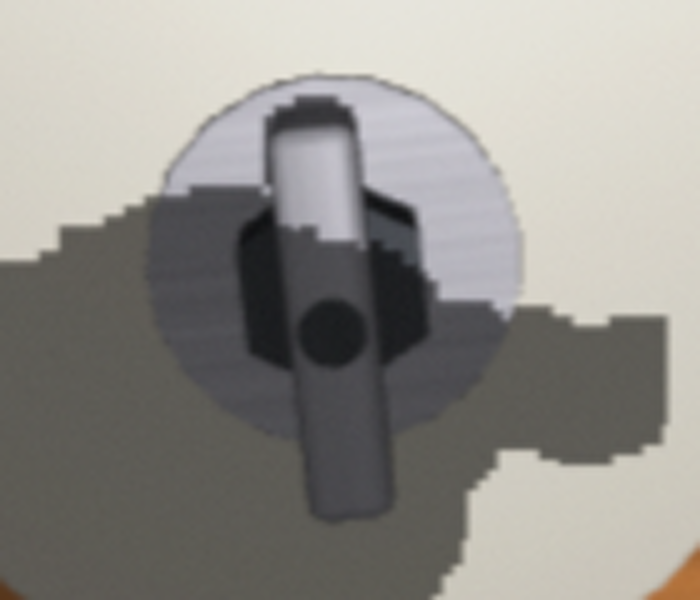

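```bash
python3 - <<'E'
from h import *
p=dict(np.load("w2.npz"))
for z in (124,120):
  a,b,c=[back(p,q,z) for q in((312.7,175.5),(320,253.5),(316.4,216.4))]; print(z,a,b,np.linalg.norm(a-b),(a+b)/2,c,np.degrees(np.arctan2(*(a-b)[1::-1])))
l=[back(p,((267+5*0)/5+250,(132)/5+150),124),back(p,(311/5+250,515/5+150),124)];r=[back(p,(357/5+250,132/5+150),124),back(p,(392/5+250,510/5+150),124)]
print([np.degrees(np.arctan2(*(e[0]-e[1])[1::-1])) for e in (l,r)])
# height: least-squares rays through large_grip mask-independent detections in the three views
A=np.zeros((3,3));B=np.zeros(3)
for n in("top","side","wrist"):
  q=bot.grab_frame(n); ds=[d for d in bot.spot_point(q,"large_grip") if np.hypot(*(np.array(d["position"])[:2]-[579,-166]))<40]
  if not ds: print(n,"none");continue
  uv=proj(q,ds[0]["position"]); o=np.linalg.inv(q["world_to_cam"])[:3,3]; d=back(q,uv,0)-o; d/=np.linalg.norm(d)
  P=np.eye(3)-np.outer(d,d);A+=P;B+=P@o; print(n,np.round(ds[0]["position"],1))
print("rays",np.linalg.solve(A,B))
E
```

```text
124 [ 610.06334145 -163.24555185  124.        ] [ 547.94355526 -168.2808719   124.        ] 62.3235291350043 [ 579.00344836 -165.76321187  124.        ] [ 578.45508202 -165.70867116  124.        ] 4.634162829930318
120 [ 609.50198522 -163.18487752  120.        ] [ 546.52352849 -168.28979989  120.        ] 63.18501598149927 [ 578.01275685 -165.7373387   120.        ] [ 577.45681055 -165.68204408  120.        ] 4.634162829930322
[np.float64(5.433320503950554), np.float64(4.95678610548506)]
top [ 582.  -166.6  106.3]
side [ 580.6 -166.4  111.8]
wrist [ 578.2 -167.4  110.9]
rays [ 579.77951171 -166.55393801  112.41069276]
```

The bar is at (579,-166), about 110 high, at a yaw of about +5°. I'll descend with a +5.5° turn and keep the tips just above the hex, at TCP z≈101.

```bash
python3 -m handwheel '[{"dx":0.002,"dy":0.001,"dz":-0.025,"turn":2},{"dx":0.004,"dy":0.0025,"dz":-0.05,"turn":4},{"dx":0.004,"dy":0.0025,"dz":-0.08,"turn":5.5},{"dx":0.004,"dy":0.0025,"dz":-0.11,"turn":5.5},{"dx":0.004,"dy":0.0025,"dz":-0.13,"turn":5.5},{"dx":0.004,"dy":0.0025,"dz":-0.15,"turn":5.5},{"dx":0.004,"dy":0.0025,"dz":-0.16,"turn":5.5},{"dx":0.004,"dy":0.0025,"dz":-0.17,"turn":5.5},{"dx":0.004,"dy":0.0025,"dz":-0.17,"turn":5.5},{"dx":0.004,"dy":0.0025,"dz":-0.17,"turn":5.5}]' && python3 look.py w3
```

```text
clock: 4.65
eef_pos: [579.3, -166.9, 101.8]
orientation: [2.733, 1.569, -0.323]
ft_force: [-0.0, -0.1, 0.5]
opening: 84.7
4.65 [ 579.3 -166.9  101.8] -85.05732637395373 [ 0.04  0.35 -0.32  0.   -0.9   1.61]
0.57 [ 579.1 -166.3  113.2] [320. 327.]
0.84 8590 ((317.0, 325.0), (174.0, 74.0), 90.0)
```

View pics/w3.png

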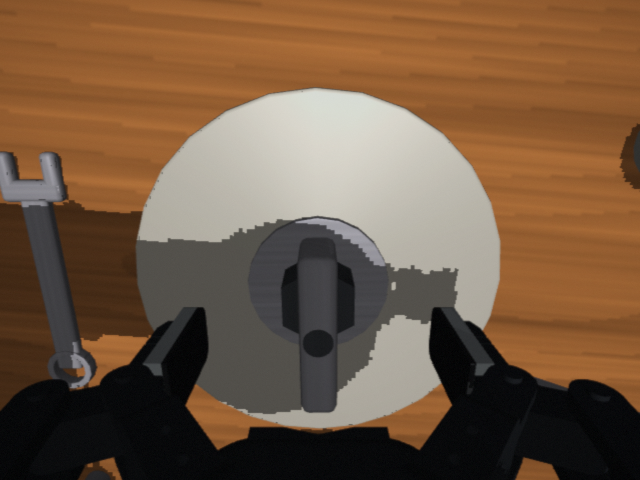

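The bar stands upright and centred at column 318, midway between the pads at 205 and 432. I'll close on it.

```bash
python3 -m handwheel '[{"dx":0,"dy":0,"dz":0,"turn":0},{"dx":0,"dy":0,"dz":0,"turn":0},{"dx":0,"dy":0,"dz":0,"turn":0},{"dx":0,"dy":0,"dz":0,"turn":0},{"dx":0,"dy":0,"dz":0,"turn":0},{"dx":0,"dy":0,"dz":0,"turn":0},{"dx":0,"dy":0,"dz":0,"turn":0},{"dx":0,"dy":0,"dz":0,"turn":0},{"dx":0,"dy":0,"dz":0,"turn":0},{"dx":0,"dy":0,"dz":0,"turn":0}]' 0.005; python3 -c "
from h import *
s=bot.observe();print(yaw_y(s),s['torque'])"
```

```text
clock: 6.05
eef_pos: [579.2, -166.8, 102.0]
orientation: [2.838, 1.569, -0.217]
ft_force: [-1.8, 1.7, 5.2]
opening: 12.5
-85.05619389202609 [0.74913471 0.76757913 0.01513297]
```

Gripped at 12.5 mm. I'll turn anticlockwise first (joint negative), gently, and watch the moment about z.

```bash
python3 -m handwheel '[{"dx":0,"dy":0,"dz":0,"turn":0.8},{"dx":0,"dy":0,"dz":0,"turn":1.6},{"dx":0,"dy":0,"dz":0,"turn":2.4},{"dx":0,"dy":0,"dz":0,"turn":3.2},{"dx":0,"dy":0,"dz":0,"turn":4},{"dx":0,"dy":0,"dz":0,"turn":4.8},{"dx":0,"dy":0,"dz":0,"turn":5.6},{"dx":0,"dy":0,"dz":0,"turn":6.4},{"dx":0,"dy":0,"dz":0,"turn":7},{"dx":0,"dy":0,"dz":0,"turn":7}]'; python3 -c "
from h import *
s=bot.observe();print(yaw_y(s),s['torque'])"
```

```text
clock: 7.3
eef_pos: [579.2, -166.8, 102.0]
orientation: [2.85, 1.569, -0.083]
ft_force: [-1.7, 2.9, 4.4]
opening: 12.5
-78.04236104363974 [1.06422126 0.7477564  0.03298265]
```

```bash
python3 -m handwheel '[{"dx":0,"dy":0,"dz":0,"turn":0.5},{"dx":0,"dy":0,"dz":0,"turn":1},{"dx":0,"dy":0,"dz":0,"turn":1.5},{"dx":0,"dy":0,"dz":0,"turn":2},{"dx":0,"dy":0,"dz":0,"turn":2.5},{"dx":0,"dy":0,"dz":0,"turn":3},{"dx":0,"dy":0,"dz":0,"turn":3.5},{"dx":0,"dy":0,"dz":0,"turn":4},{"dx":0,"dy":0,"dz":0,"turn":4},{"dx":0,"dy":0,"dz":0,"turn":4}]'; python3 -c "
from h import *
s=bot.observe();print(yaw_y(s),s['torque'])"
```

```text
clock: 8.55
eef_pos: [579.3, -166.7, 102.0]
orientation: [-3.14, 1.569, 0.278]
ft_force: [-1.6, 2.9, 5.4]
opening: 12.9
-74.15205676202662 [ 1.126632    0.74369645 -1.27551165]
```

It binds dead at about 10.5° anticlockwise, with the moment at -1.28 N m against about 0.03 while free. Now clockwise by about 60° in total.

```bash
python3 -m handwheel '[{"dx":0,"dy":0,"dz":0,"turn":-2},{"dx":0,"dy":0,"dz":0,"turn":-5},{"dx":0,"dy":0,"dz":0,"turn":-8},{"dx":0,"dy":0,"dz":0,"turn":-11},{"dx":0,"dy":0,"dz":0,"turn":-14},{"dx":0,"dy":0,"dz":0,"turn":-17},{"dx":0,"dy":0,"dz":0,"turn":-20},{"dx":0,"dy":0,"dz":0,"turn":-23},{"dx":0,"dy":0,"dz":0,"turn":-26},{"dx":0,"dy":0,"dz":0,"turn":-29}]'; python3 -c "
from h import *
s=bot.observe();print(yaw_y(s),s['torque'])"
```

```text
clock: 9.8
eef_pos: [579.2, -167.0, 102.0]
orientation: [2.921, 1.569, -0.451]
ft_force: [-2.2, 2.5, 4.5]
opening: 12.8
-103.22893539454357 [0.6015942  0.72809007 0.05868285]
```

```bash
python3 -m handwheel '[{"dx":0,"dy":0,"dz":0,"turn":-4},{"dx":0,"dy":0,"dz":0,"turn":-8},{"dx":0,"dy":0,"dz":0,"turn":-12},{"dx":0,"dy":0,"dz":0,"turn":-16},{"dx":0,"dy":0,"dz":0,"turn":-20},{"dx":0,"dy":0,"dz":0,"turn":-24},{"dx":0,"dy":0,"dz":0,"turn":-28},{"dx":0,"dy":0,"dz":0,"turn":-32},{"dx":0,"dy":0,"dz":0,"turn":-32},{"dx":0,"dy":0,"dz":0,"turn":-32}]'; python3 -c "
from h import *
s=bot.observe();print(yaw_y(s),s['torque'])"
```

```text
clock: 11.05
eef_pos: [579.1, -167.2, 102.0]
orientation: [2.729, 1.569, -1.201]
ft_force: [-2.0, 0.7, 4.6]
opening: 13.1
-135.1480046680808 [ 0.177975    0.93553153 -0.08083038]
```

The tool now stands 50° clockwise of the start. I'll release and then rise.

```bash
python3 -m handwheel '[{"dx":0,"dy":0,"dz":0,"turn":0},{"dx":0,"dy":0,"dz":0,"turn":0},{"dx":0,"dy":0,"dz":0,"turn":0},{"dx":0,"dy":0,"dz":0,"turn":0},{"dx":0,"dy":0,"dz":0,"turn":0},{"dx":0,"dy":0,"dz":0,"turn":0},{"dx":0,"dy":0,"dz":0,"turn":0},{"dx":0,"dy":0,"dz":0,"turn":0},{"dx":0,"dy":0,"dz":0,"turn":0},{"dx":0,"dy":0,"dz":0,"turn":0}]' 0.085
python3 -m handwheel '[{"dx":0,"dy":0,"dz":0.02,"turn":0},{"dx":0,"dy":0,"dz":0.04,"turn":0},{"dx":0,"dy":0,"dz":0.06,"turn":0},{"dx":0,"dy":0,"dz":0.08,"turn":0},{"dx":0,"dy":0,"dz":0.1,"turn":0},{"dx":0,"dy":0,"dz":0.12,"turn":0},{"dx":0,"dy":0,"dz":0.13,"turn":0},{"dx":0,"dy":0,"dz":0.13,"turn":0},{"dx":0,"dy":0,"dz":0.13,"turn":0},{"dx":0,"dy":0,"dz":0.13,"turn":0}]'
python3 look.py w4
```

```text
clock: 12.3
eef_pos: [579.1, -167.2, 102.0]
orientation: [2.76, 1.569, -1.17]
ft_force: [0.4, -0.7, 0.1]
opening: 85.0
clock: 13.55
eef_pos: [578.7, -167.1, 231.1]
orientation: [2.048, 1.569, -1.882]
ft_force: [-0.2, 0.4, -0.3]
opening: 85.2
13.55 [ 578.7 -167.1  231.1] -135.15351470344388 [ 0.04  0.24 -0.16  0.   -1.17  0.74]
0.65 [ 581.4 -168.3  111.9] [318. 226.]
0.9 2653 ((317.0, 231.5), (95.0, 42.0), 90.0)
```

View pics/w4.png

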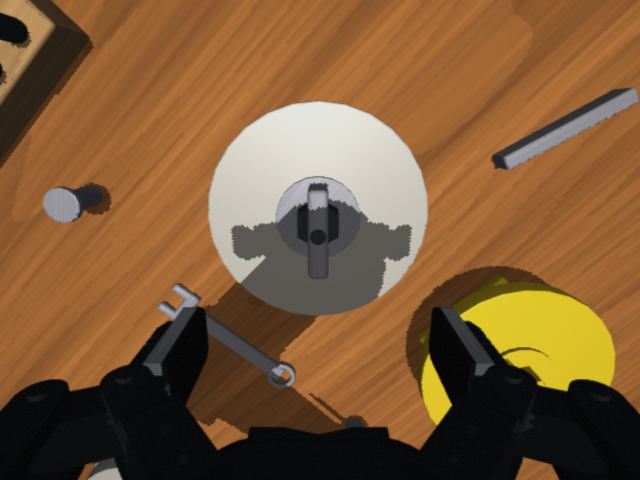

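The bar, from (318,185) to (318,277), lies upright in the turned view. It is still in line with the tool, so it turned with it: about 50° from the start and about 60° from binding. The gripper is clear, so I'm handing in.

```bash
python3 -c "
from bench import bot
print(bot.sign_off())"
```

```text
the job is handed in; nothing more can be done
None
```

I gripped the bar of the larger grey wheel's nut and turned it anticlockwise. It bound about 10.5° from its start, where the moment rose from about 0.03 to 1.28 N m. I then turned it clockwise by about 61°, released it, rose about 130 mm and handed in the job at about 13.6 s.

- **Nut angle:** the last wrist picture shows the bar still in line with the tool at 50° clockwise of its start, against the 40° (0.7 rad) needed. That puts it about 60° from where it bound.
- **Contact:** the forces read near zero after release, and the gripper was well clear of the nut.
- **Smaller nut:** I never approached it, but I did not photograph it again at the end.
- **Disagreements:** the network's height for the bar centre varied from 106 to 113 mm, against 110 mm in the text. One move was refused because its rows left out some values, and I sent it again complete. No check failed.

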